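# Fit a splined cartridge in a heating valve and hold it down

## Robot

A 6-joint arm with a two-finger parallel gripper is mounted at the origin on the work surface. World frame = base frame: x ahead of the robot, y to its left, z up, the work surface at z = 0. Lengths are in m, angles in degrees, forces in N, time in s.
With the tool pointing down it reaches from about 0.25 to 0.725 m from the base axis. Payload 9.7 kg.
Tool frame: the origin (TCP) lies at the very end of the fingers, on their centre line; the grasp point (between the pads) lies 19 mm behind it (bot.hold_point_z is the distance from the TCP to the grasp point, in m); z points along the fingers, y is the line along which they close (so a half turn about z gives the same grasp; the last joint's range is limited). The gripper opens to 85 mm and grips with 20 to 120 N. Pads are 22 mm wide; open, the fingers measure 114 mm over their backs; the gripper's body (76 mm by 85 mm) begins 54 mm behind the grasp point. The pads swing forward as they close: fully open they stand 13 mm farther back than shut.
Start: joints at [-74.026, 4.979, 10.078, 95.1, 0, 90], TCP at [0.151, -0.529, 0.231] pointing down, gripper open.
Joint ranges: [-179.16, 179.16], [-48.56, 103.87], [-65.8, 70.77], [-126.05, 130.52], [-82.76, 87.17], [-180, 180]. Speed limits (degrees/s): [127.2, 127.2, 147.25, 180, 180, 180].

## Interface

Orientations are given as [roll, pitch, yaw] about the fixed x, y, z axes, in that order (R = Rz(yaw) Ry(pitch) Rx(roll)).
In Python, from workcell import bot gives the robot as it stands.
- The arm moves only by the tool play_rows, never from a script. Its argument "targets" is a list of rows, each an object with "grip": the closure in counts, from 0 (fully open) to 255 (shut); "linear": the shift along the world's x, y, z in cm, a list of three; "delta_rot": the turn, a rotation vector about the world's x, y, z in rad, a list of three. A call has 1 to 10 rows; each row is the pose to reach, as a shift and turn from the pose commanded when the call began; what a row does not reach only later rows make up. A row lasts 1/10 s, in which the tool goes at most 50 mm and 8.59 degrees, less where a joint would pass 70% of its speed; a pose out of reach is approached as far as the arm can. A call with a gripper value outside its range is refused whole. The fingers move at their own pace and stop on an object; "force" is the grip in N (left out, the last holds). Time passes only in rows, so rows that repeat a pose let the fingers close. It gives the time, the measured TCP pose, the force, the opening and the grip force at its end, in the units of the state.
- bot.get_obs(): the state, without advancing time (a new reading comes with each control period).
- bot.camera(name): name is "scene" or "top" or "wrist"; returns a dict with "color" (384x512x3 uint8, red, green, blue), "range_z" (384x512 float32, m along the optical axis (not along the pixel's ray), 0 where there is no reading), "fov_y" (degrees; the focal length in pixels is half the picture's height over the tangent of half this angle, whatever the lens; pixels are square), "cx", "cy" (the principal point, pixels), "world_to_cam" (4x4, takes a point from world to camera coordinates). Camera axes: x right, y up, looking along -z (the intrinsics and any distortion apply to the point x, -y, -z); pixel columns grow to the right and rows downward; lengths in m; the calibration is good to about 2 mm. A picture is of the moment at which its call begins.
- bot.job_done(): hands the job in; it is judged then, once.
Trained networks look in a picture, given as the dict that the camera call returned (one of the last four; its "shot" number tells which), for a name from the list of things; names that differ only in an ending like _2 or _b are one class to them, and where a whole thing is asked for, a point or a joint stands for the part that bears it (a point fixed in the world has none). Each returns a list of dicts, best first, with "conf" (0 to 1); they miss things now and then, are a little off and sometimes report something else, mostly with a low value. They report only what shows in the picture. A call takes as long as a camera call.
- bot.search_frame(picture, target): "box" ([left, top, right, bottom] in pixels, round what is visible of it).
- bot.trace(picture, target): "pixels" (384x512 bool, what is visible of it) and "box" ([left, top, right, bottom] in pixels, round what is visible of it).
- bot.pinpoint(picture, target): "pixel" ([column, row] in pixels: a listed point, or the origin of a listed thing).
The state is a dict: "time": time; "q": joint angles; "qd": joint speeds; "joint_efforts": joint torques, N m; "ee_pos": TCP position; "tcp_rot": TCP orientation; "wrist_force": force on the tool from outside, world axes, zero at the start; "torque": the same for the moment, N m; "opening": finger opening in m; "grasp_force": force on a finger pad.
Only numpy, scipy, OpenCV 4.12 (cv2) and the standard library are available. Lean on these libraries where they do the work, as an engineer would, in place of code of your own. Each camera call takes 0.05 s, during which the arm holds its last target. There are 200 camera calls.

## Task

Take the dust cap off the valve and put it away in its own holder, the one labelled with a round disc, so that it sits fully down with its spigot in the hole. Then take the valve cartridge from its holder, turn it until its cross-shaped splines line up with the socket of the valve, slide it home against the spring until its flange is down on the valve, and finish while still holding it pressed fully home (do not let go: without a hand on it the spring lifts it again). Leave everything else on the bench where it is.

Things in the scene. Friction and masses are not known exactly. Their poses are not given: they have to be found in the camera images.
- cap_mid (a point): Dust cap (black plastic, 60 g, loose) lying on the valve: disc 44 diameter, 8 thick; on it an upright round knob 24 diameter, 34 tall, to grip; below it a centring spigot 11 diameter, 12 long. Lengths in mm. Point: on its axis half-way up, 15 above the disc's underside, 27 above the spigot's end, 27 below the knob's top; z up. Lifts straight off.
- cartridge_mid (a point): Valve cartridge (0.22 kg, loose), upright in its holder, any yaw. Brass bar head to grip: 32 along its x, 14 thick along y, 38 tall; flange 44 diameter, 5 thick; steel stem 30 long, plus-shaped: two crossed blades along x and y, 30 across, 7 thick (last 3 mm: 26 and 4.5). Point: on the axis half-way up, 6.5 above the flange's underside, 36.5 below the head's top and above the stem's end; z up.
- socket (a point): Mouth of the socket, centre of the flat square top (56 x 56, 68 above the table) of the fixed brass valve; the cap hides it at first. Plus-shaped hole, slots along this frame's x and y (square to the valve's sides), each 33 long, 9.5 wide, 34 deep: the cartridge fits at any of four quarter turns, about 4 degrees of play. Pipe stubs reach 82 towards x, y and -y, up to 48 above the table. z up.
- follower (a joint): Spring-loaded pin in the middle of the socket, in m: 0 when up (its top 22 mm below the mouth), grows as it is pushed down; 0.008 when the cartridge's flange rests on the valve's top. The spring pushes back with 2 N at 0 and 10 N at 0.008, so the cartridge's weight alone does not press it in.
- round_holder_slot (a point): Where the dust cap belongs: mouth of a round hole, 16 diameter, 34 deep, in the flat top (36 above the table) of a fixed grey block, 84 (x) by 66 (y) by 36 mm. Point: the hole's centre, 10 mm towards the block's +x from its middle; z up. On the -x end of the top a white label with a black round disc. The cap put away rests with its disc flat on the block.
- square_holder_slot (a point): Not for the cap: mouth of a square hole 16 x 16 in an otherwise equal block, whose white label shows a black square; stays empty.
- stem_holder_slot (a point): Holder of the cartridge: mouth of a round hole, 33.5 diameter, 34 deep, in an otherwise equal block with a cross on its white label. The cartridge's flange rests on its top.
- locknut: Not to be disturbed: brass lock ring lying flat, 60 outside, 46 inside, 14 high (mm). Origin under its middle.
- wrench: Not to be disturbed: steel spanner lying flat, 200 long (mm). Origin under its middle.
- screwdriver: Not to be disturbed: screwdriver lying flat, 190 long (mm). Origin under its middle.
- sealant: Not to be disturbed: upright can, 54 diameter, 85 high (mm). Origin under its middle.
- tee: Not to be disturbed: copper pipe tee lying flat, 70 long, 28 high (mm). Origin under its middle.
- carton: Not to be disturbed: closed cardboard box 70 x 100, 45 high (mm). Origin under its middle.
- gasket: Not to be disturbed: black rubber washer lying flat, 48 outside, 5 thick (mm). Origin under its middle.

How it is judged:
By the outcome, as a careful person would: the job done as asked, in the order asked, and still so for the second after the job is handed in, while the arm keeps its last pose, push and grip.
It also fails if it takes over 58 s, if anything falls off the work surface, if the arm or the gripper's body presses on something with over 40 N, if the wrist force passes 120 N, or if a joint passes its speed limit or range.

## Working session

There is one attempt and no reset: what is moved stays moved. The work goes in short steps, Python scripts to look and compute and a tool call to move; the robot and the scene stay as the last step left them, time stands still between calls to the robot, and variables do not carry over. Pictures are saved under pics/ and viewed, at most 10 in all, crops included, and the job is handed in when it is done.

Besides the shell and the picture viewer there is one more tool, called after "Emit:" as name([rows], argument=value, ...), one row to a line, values as JSON. play_rows: Moves the arm, as the interface text tells. Its arguments: {"type":"object","properties":{"targets":{"type":"array","items":{"type":"object","properties":{"grip":{"type":"number"},"linear":{"type":"array","items":{"type":"number"}},"delta_rot":{"type":"array","items":{"type":"number"}}}}},"force":{"type":"number"}},"required":["targets"]}

```bash
mkdir -p pics
cat > h.py <<'E'
import numpy as np, cv2
from workcell import bot
def K(p):
    f=192/np.tan(np.radians(p["fov_y"])/2); return f,p["cx"],p["cy"]
def w(p,px,z=None):
    """pixel -> world; z: intersect plane world z, else use depth"""
    f,cx,cy=K(p); u,v=px
    T=np.linalg.inv(p["world_to_cam"])
    d=np.array([(u-cx)/f,-(v-cy)/f,-1.])
    D=T[:3,:3]@d; o=T[:3,3]
    if z is None:
        s=p["range_z"][int(round(v)),int(round(u))]
    else: s=(z-o[2])/D[2]
    return o+s*D
def cloud(p):
    f,cx,cy=K(p); r=p["range_z"]; vv,uu=np.mgrid[:384,:512]
    c=np.stack([(uu-cx)/f*r,-(vv-cy)/f*r,-r],-1)
    T=np.linalg.inv(p["world_to_cam"]); return c@T[:3,:3].T+T[:3,3]
def save(p,n): cv2.imwrite("pics/"+n,p["color"][:,:,::-1])
E
python3 - <<'E'
from h import *
np.set_printoptions(precision=4,suppress=True)
Z=dict(cap_mid=.083,cartridge_mid=.0425,socket=.068,round_holder_slot=.036,square_holder_slot=.036,stem_holder_slot=.036,locknut=0,wrench=0,screwdriver=0,sealant=0,tee=0,carton=0,gasket=0)
for c in("top","scene"):
    p=bot.camera(c); save(p,c+".png"); print(c,[k for k in p if k not in("color","range_z")],np.linalg.inv(p["world_to_cam"])[:3,3])
    for t,z in Z.items():
        for r in bot.pinpoint(p,t)[:2]: print(t,np.round(r["pixel"],1),round(r["conf"],2),w(p,r["pixel"],z))
o=bot.get_obs();print(o)
E
```

```text
top ['fov_y', 'cx', 'cy', 'world_to_cam', 'shot'] [0.427  0.0351 0.9617]
cap_mid [209.  221.8] 0.47 [0.5173 0.1917 0.083 ]
cartridge_mid [121.9 227.9] 0.61 [0.5094 0.434  0.0425]
cartridge_mid [354.2 247.6] 0.56 [ 0.4474 -0.1803  0.0425]
socket [212.2 222.2] 0.96 [0.5176 0.186  0.068 ]
round_holder_slot [306.  241.8] 0.89 [ 0.4646 -0.0572  0.036 ]
square_holder_slot [391.9 207.3] 0.75 [ 0.5516 -0.2872  0.036 ]
stem_holder_slot [349.7 247.4] 0.81 [ 0.4482 -0.1702  0.036 ]
locknut [259.5 236.1] 0.67 [0.4837 0.0661 0.    ]
locknut [349.5 245.1] 0.34 [ 0.4552 -0.178   0.    ]
wrench [204.3 170.2] 0.75 [0.6742 0.2214 0.    ]
wrench [305.7 239.4] 0.32 [ 0.4726 -0.0602  0.    ]
screwdriver [122.8 229.5] 0.81 [0.5086 0.4496 0.    ]
sealant [293.  163.3] 0.67 [ 0.6882 -0.0324  0.    ]
sealant [305.1 243.8] 0.38 [ 0.4607 -0.0581  0.    ]
tee [338.  162.4] 0.76 [ 0.6876 -0.1595  0.    ]
carton [408.6 158.6] 0.61 [ 0.6937 -0.3571  0.    ]
gasket [264.8 192.3] 0.46 [0.6061 0.0493 0.    ]
scene ['fov_y', 'cx', 'cy', 'world_to_cam', 'shot'] [1.215  0.418  1.4056]
cap_mid [269.4 190.6] 0.62 [0.543  
[... 500 characters left out ...]
0344  0.    ]
tee [182.8 204.9] 0.55 [ 0.6915 -0.1521  0.    ]
tee [304.6 198.5] 0.52 [0.4665 0.1692 0.    ]
carton [131.9 178.9] 0.92 [ 0.6999 -0.3505  0.    ]
gasket [255.  214.6] 0.62 [0.6003 0.0627 0.    ]
{'time': 1.4, 'q': array([-74.0257,   4.9806,  10.0776,  95.1015,   0.0009,  89.9999]), 'qd': array([-0.0255, -0.013 ,  0.0524, -0.05  ,  0.0132,  0.0213]), 'joint_efforts': array([ -0.0014, -52.0107,  46.4847,   0.002 ,  -0.    ,  -0.    ]), 'ee_pos': array([ 0.1514, -0.5287,  0.2313]), 'tcp_rot': array([-179.9955,   -0.0009,   15.9744]), 'wrist_force': array([-0.3294,  0.3253, -0.1528]), 'torque': array([ 0.0473,  0.027 , -0.0338]), 'grasp_force': 0.0, 'opening': 0.08519728718093292}
```

```bash
python3 -c "
import cv2
a=cv2.imread('pics/top.png');b=cv2.imread('pics/scene.png')
cv2.imwrite('pics/top2.png',cv2.resize(a[130:300,90:440],None,fx=2.28,fy=2.28,interpolation=cv2.INTER_CUBIC))"
```

```text
(no output)
```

View pics/top2.png

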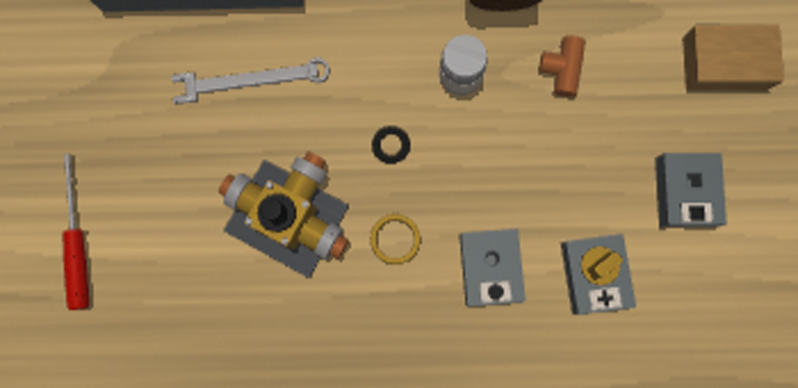

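View pics/scene.png

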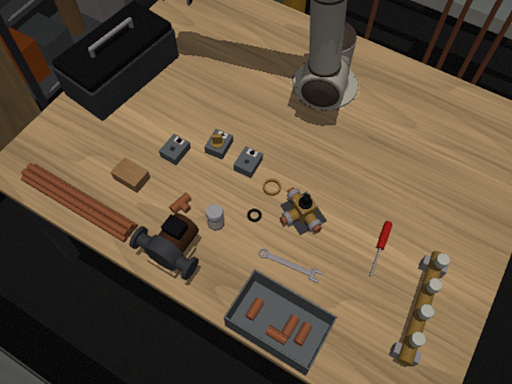

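The top picture shows the valve with its cap near column 211, row 223. The disc-label holder is near (306, 243), the cartridge in the cross holder near (354, 246), and the square holder near (393, 208). Next I move over the two holders for a close look.

Emit:
play_rows([
  {"grip": 0, "linear": [5, 4, 1], "delta_rot": [0, 0, 0]},
  {"grip": 0, "linear": [26, 39, 4], "delta_rot": [0, 0, 0]},
  {"grip": 0, "linear": [26, 39, 4], "delta_rot": [0, 0, 0]},
  {"grip": 0, "linear": [26, 39, 4], "delta_rot": [0, 0, 0]},
  {"grip": 0, "linear": [26, 39, 4], "delta_rot": [0, 0, 0]},
  {"grip": 0, "linear": [26, 39, 4], "delta_rot": [0, 0, 0]},
  {"grip": 0, "linear": [26, 39, 4], "delta_rot": [0, 0, 0]},
  {"grip": 0, "linear": [26, 39, 4], "delta_rot": [0, 0, 0]},
  {"grip": 0, "linear": [26, 39, 4], "delta_rot": [0, 0, 0]},
  {"grip": 0, "linear": [26, 39, 4], "delta_rot": [0, 0, 0]},
])

```text
time: 2.4
ee_pos: [0.4126, -0.1358, 0.2717]
tcp_rot: [180.0, -0.1, 16.1]
wrist_force: [-0.7, -0.5, 0.3]
opening: 0.0854
grasp_force: 0.0
```

Run:
```python
from h import *
np.set_printoptions(precision=4,suppress=True)
p=bot.camera("wrist"); save(p,"w1.png"); T=np.linalg.inv(p["world_to_cam"]);print(T)
np.savez("w1.npz",**{k:p[k] for k in p})
for t,z in dict(cartridge_mid=.0425,round_holder_slot=.036,stem_holder_slot=.036).items():
    for r in bot.pinpoint(p,t)[:2]: print(t,np.round(r["pixel"],1),round(r["conf"],2),w(p,r["pixel"],z))
o=bot.get_obs();print(o["time"],o["ee_pos"],o["tcp_rot"])
```

```text
[[ 0.2779  0.9139  0.2959  0.489 ]
 [-0.9606  0.2646  0.0847 -0.114 ]
 [-0.0009 -0.3078  0.9515  0.415 ]
 [ 0.      0.      0.      1.    ]]
cartridge_mid [306.2 134. ] 0.86 [ 0.4542 -0.1793  0.0425]
round_holder_slot [206.5  95.9] 0.58 [ 0.463  -0.0562  0.036 ]
2.6 [ 0.4114 -0.1385  0.2713] [179.9905   0.0119  16.0678]
```

View pics/w1.png

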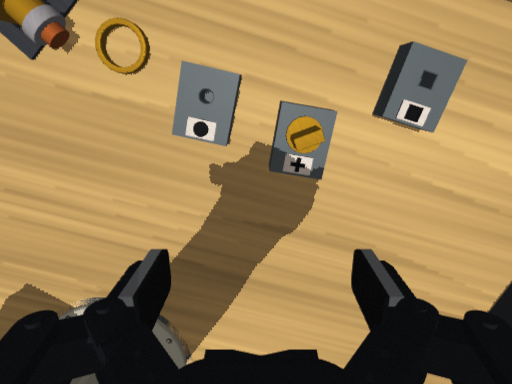

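The wrist picture shows the disc-label hole at (206, 96), the cartridge at (305, 133), the cross label below it, and the square holder at (428, 79). The next step extracts the block tops, the hole and the head yaw from the stored depth, then moves on to the valve.

Run:
```python
from h import *
np.set_printoptions(precision=4,suppress=True)
p=dict(np.load("w1.npz")); C=cloud(p)
def rect(P):
    r=cv2.minAreaRect((P[:,:2]*1000).astype(np.float32)); return np.round(r[0],1),np.round(r[1],1),round(r[2],1)
for n,c in dict(round=(.463,-.057),stem=(.448,-.175)).items():
    m=(np.hypot(C[...,0]-c[0],C[...,1]-c[1])<.07)&(abs(C[...,2]-.036)<.006)
    print(n,np.median(C[m][:,2]),rect(C[m]),m.sum())
m=(np.hypot(C[...,0]-.454,C[...,1]+.179)<.05)&(C[...,2]>.060)
P=C[m];print("head",P[:,2].max(),rect(P[P[:,2]>.072]),m.sum())
m=(np.hypot(C[...,0]-.454,C[...,1]+.179)<.05)&(abs(C[...,2]-.041)<.0025);print("flange",rect(C[m]))
# round hole dark blob
g=cv2.cvtColor(p["color"],cv2.COLOR_RGB2GRAY); s=g[84:108,194:219]; print(s[::2,::2])
```

```text
round 0.03662712534364351 (array([453. , -55.8]), array([84.3, 66.3]), 3.6) 4142
stem 0.03662545258465283 (array([ 443.6, -178.2]), array([84.4, 66.2]), 6.6) 3183
head 0.36372783857117363 (array([ 429.6, -175.5]), array([48.5, 64. ]), 38.5) 16078
flange (array([ 446., -177.]), array([79.3, 42.4]), 1.8)
[[117 117 117 117 116 118 118 119 119 116 119 118 119]
 [117 117 117 118 117 117 117 116 117 119 119 118 119]
 [117 116 118 116 106  92  86  98 116 118 118 120 119]
 [117 118 117 102  45  36  43  54  74 115 118 119 118]
 [116 116 111  51  35  37  53  65 103  76 118 119 119]
 [115 115 100  39  34  45 103 118 119 112 116 120 118]
 [115 116  99  40  35  45 118 118 117 119 114 119 119]
 [114 116 106  39  36  51 118 117 118 113 114 119 119]
 [115 114 116  63  42  41  78 114 116  99 118 119 119]
 [113 114 116 112  82  53  43  49  92 110 117 117 117]
 [115 115 115 114 115 108 101 107 115 116 116 117 119]
 [114 113 115 115 114 114 115 115 115 116 116 117 117]]
```

Emit:
play_rows([
  {"grip": 0, "linear": [1, 3, 0], "delta_rot": [0, 0, 0]},
  {"grip": 0, "linear": [3, 32, 0], "delta_rot": [0, 0, 0]},
  {"grip": 0, "linear": [3, 32, 0], "delta_rot": [0, 0, 0]},
  {"grip": 0, "linear": [3, 32, 0], "delta_rot": [0, 0, 0]},
  {"grip": 0, "linear": [3, 32, 0], "delta_rot": [0, 0, 0]},
  {"grip": 0, "linear": [3, 32, 0], "delta_rot": [0, 0, 0]},
  {"grip": 0, "linear": [3, 32, 0], "delta_rot": [0, 0, 0]},
  {"grip": 0, "linear": [3, 32, 0], "delta_rot": [0, 0, 0]},
  {"grip": 0, "linear": [3, 32, 0], "delta_rot": [0, 0, 0]},
])

```text
time: 3.5
ee_pos: [0.4504, 0.1528, 0.2711]
tcp_rot: [-178.8, 0.1, 18.1]
wrist_force: [-1.1, -0.0, 0.6]
opening: 0.085
grasp_force: 0.0
```

```bash
cat >> h.py <<'E'
def rect(P):
    r=cv2.minAreaRect((P[:,:2]*1000).astype(np.float32)); return np.round(r[0],1),np.round(r[1],1),round(r[2],1)
E
python3 - <<'E'
from h import *
np.set_printoptions(precision=4,suppress=True)
p=bot.camera("wrist"); save(p,"w2.png"); np.savez("w2.npz",**p)
for r in bot.pinpoint(p,"cap_mid")[:2]: print(np.round(r["pixel"],1),round(r["conf"],2),w(p,r["pixel"],.083))
C=cloud(p); R=np.hypot(C[...,0]-.517,C[...,1]-.188)
m=(R<.06)&(abs(C[...,2]-.068)<.004);print("valve top",np.median(C[m][:,2]),rect(C[m]),m.sum())
for z in (.110,.076):
    m=(R<.04)&(abs(C[...,2]-z)<.003); c,r=cv2.minEnclosingCircle((C[m][:,:2]*1000).astype(np.float32)); print(z,np.round(c,1),round(r,1),m.sum())
d=dict(np.load("w1.npz"));C=cloud(d);m=(np.hypot(C[...,0]-.454,C[...,1]+.178)<.03)&(C[...,2]>.070)&(C[...,2]<.09)
print("head",np.median(C[m][:,2]),rect(C[m]),m.sum())
o=bot.get_obs();print(o["time"],o["ee_pos"],o["tcp_rot"])
E
```

```text
valve top 0.06855785457319108 (array([516.2, 188.9]), array([56.1, 55.9]), 60.6) 1471
0.11 [516.3 188.8] 11.8 523
0.076 [518.1 189.4] 33.5 930
head 0.07922536834709754 (array([ 453.1, -177.3]), array([14.2, 32.1]), 36.3) 434
3.6 [0.4503 0.1524 0.2714] [-178.7867    0.0244   18.0462]
```

View pics/w2.png

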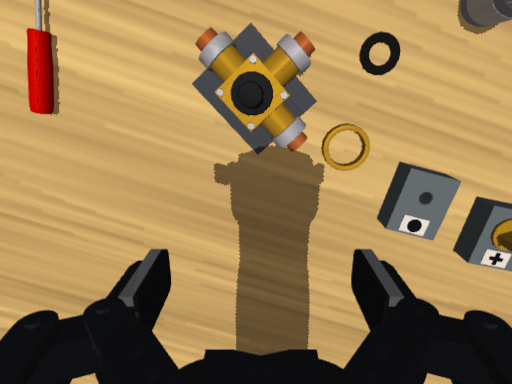

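The picture shows the valve square to its stubs with the cap at (252, 93), which matches the fitted 56 mm square top and 11.8 mm knob radius. I now move above the knob and correct the tilt.

Emit:
play_rows([
  {"grip": 0, "linear": [6.6, 3.64, -8], "delta_rot": [-0.02, -0.0065, 0]},
  {"grip": 0, "linear": [6.6, 3.64, -13.6], "delta_rot": [-0.02, -0.0065, 0]},
  {"grip": 0, "linear": [6.6, 3.64, -13.6], "delta_rot": [-0.02, -0.0065, 0]},
  {"grip": 0, "linear": [6.6, 3.64, -13.6], "delta_rot": [-0.02, -0.0065, 0]},
  {"grip": 0, "linear": [6.6, 3.64, -13.6], "delta_rot": [-0.02, -0.0065, 0]},
  {"grip": 0, "linear": [6.6, 3.64, -13.6], "delta_rot": [-0.02, -0.0065, 0]},
])

```text
time: 4.2
ee_pos: [0.5198, 0.1805, 0.1379]
tcp_rot: [-179.6, -0.1, 19.0]
wrist_force: [0.2, -0.7, 1.4]
opening: 0.0856
grasp_force: 0.0
```

```bash
cat >> h.py <<'E'
from scipy.spatial.transform import Rotation as Ro
def go(x,y,z,yaw):
    o=bot.get_obs(); R=Ro.from_euler("xyz",o["tcp_rot"],degrees=True); G=Ro.from_euler("xyz",[180,0,yaw],degrees=True)
    print("t",o["time"],"at",np.round(o["ee_pos"],4),np.round(o["tcp_rot"],2),"F",np.round(o["wrist_force"],1),"open",round(o["opening"],4),o["grasp_force"])
    print("lin cm",np.round((np.array([x,y,z])-o["ee_pos"])*100,2),"rot",np.round((G*R.inv()).as_rotvec(),4))
E
python3 -c "
from h import *
go(.5163,.1888,.081,18)"
```

```text
t 4.2 at [0.5198 0.1805 0.1379] [-1.7956e+02 -1.1000e-01  1.8990e+01] F [ 0.2 -0.7  1.4] open 0.0856 0.0
lin cm [-0.35  0.83 -5.69] rot [-0.0079 -0.0006 -0.0172]
```

Emit:
play_rows([
  {"grip": 0, "linear": [0, 0, 0], "delta_rot": [0, 0, 0]},
  {"grip": 0, "linear": [0, 0, 0], "delta_rot": [0, 0, 0]},
])

```text
time: 4.4
ee_pos: [0.52, 0.1811, 0.1376]
tcp_rot: [-179.6, -0.2, 19.0]
wrist_force: [-0.3, -0.2, -0.4]
opening: 0.0855
grasp_force: 0.0
```

```bash
python3 -c "
from h import *
go(.5163,.1888,.081,18)"
```

```text
t 4.4 at [0.52   0.1811 0.1376] [-1.7955e+02 -1.6000e-01  1.9030e+01] F [-0.3 -0.2 -0.4] open 0.0855 0.0
lin cm [-0.37  0.77 -5.66] rot [-0.0083  0.0001 -0.0179]
```

Emit:
play_rows([
  {"grip": 0, "linear": [-0.37, 0.77, 0], "delta_rot": [-0.008, 0, -0.018]},
  {"grip": 0, "linear": [-0.37, 0.77, 0], "delta_rot": [-0.008, 0, -0.018]},
  {"grip": 0, "linear": [-0.37, 0.77, -3], "delta_rot": [-0.008, 0, -0.018]},
  {"grip": 0, "linear": [-0.37, 0.77, -5.66], "delta_rot": [-0.008, 0, -0.018]},
  {"grip": 0, "linear": [-0.37, 0.77, -5.66], "delta_rot": [-0.008, 0, -0.018]},
  {"grip": 0, "linear": [-0.37, 0.77, -5.66], "delta_rot": [-0.008, 0, -0.018]},
])

```text
time: 5.0
ee_pos: [0.5188, 0.1794, 0.0792]
tcp_rot: [-179.6, 0.2, 18.9]
wrist_force: [-0.1, 0.1, 0.1]
opening: 0.0853
grasp_force: 0.0
```

```bash
python3 -c "
from h import *
go(.5163,.1888,.081,18)"
```

```text
t 5.0 at [0.5188 0.1794 0.0792] [-179.56    0.21   18.9 ] F [-0.1  0.1  0.1] open 0.0853 0.0
lin cm [-0.25  0.94  0.18] rot [-0.0062 -0.0059 -0.0157]
```

```bash
python3 -c "
from h import *
o=bot.get_obs()
for k in o: print(k,np.round(o[k],3))
print([a for a in dir(bot) if a[0]!='_'])"
```

```text
time 5.0
q [ 18.842   4.806  -6.927  78.476   0.444 179.944]
qd [ 7.000e-03 -6.530e-01  1.808e+00  2.350e-01  2.500e-02 -1.000e-03]
joint_efforts [-5.0000e-03 -4.9895e+01  4.4238e+01 -9.2000e-02  2.4000e-02 -0.0000e+00]
ee_pos [0.519 0.179 0.079]
tcp_rot [-179.556    0.21    18.898]
wrist_force [-0.069  0.098  0.061]
torque [-0.093 -0.001 -0.031]
grasp_force 0.0
opening 0.085
['PlanningError', 'camera', 'get_obs', 'hold_point_z', 'job_done', 'pinpoint', 'search_frame', 'trace']
```

Emit:
play_rows([
  {"grip": 0, "linear": [0, 1, 0], "delta_rot": [0, 0, 0]},
  {"grip": 0, "linear": [0, 1, 0], "delta_rot": [0, 0, 0]},
  {"grip": 0, "linear": [0, 1, 0], "delta_rot": [0, 0, 0]},
])

```text
time: 5.3
ee_pos: [0.521, 0.1855, 0.0797]
tcp_rot: [-179.4, 0.1, 19.3]
wrist_force: [-0.8, -0.1, -0.5]
opening: 0.0856
grasp_force: 0.0
```

```bash
python3 -c "
from h import *
o=bot.get_obs()
for k in o: print(k,np.round(o[k],3))
go(.5163,.1888,.081,18)"
```

```text
time 5.3
q [ 19.263   5.233  -6.408  78.45    0.643 179.942]
qd [-0.267 -0.088 -0.681 -0.234 -0.085 -0.027]
joint_efforts [ 1.0300e-01 -5.2423e+01  4.6840e+01  2.0000e-03  5.7000e-02 -0.0000e+00]
ee_pos [0.521 0.185 0.08 ]
tcp_rot [-1.79357e+02  9.10000e-02  1.93210e+01]
wrist_force [-0.759 -0.074 -0.499]
torque [-0.04   0.006 -0.012]
grasp_force 0.0
opening 0.086
t 5.3 at [0.521  0.1855 0.0797] [-1.7936e+02  9.0000e-02  1.9320e+01] F [-0.8 -0.1 -0.5] open 0.0856 0.0
lin cm [-0.47  0.33  0.13] rot [-0.0101 -0.0051 -0.0231]
```

Joint 6 has reached its limit: yaw = q1 + 180 − q6, so the yaw must exceed q1. The knob is round, so I turn to a yaw of about 45° where the arm stands.

Emit:
play_rows([
  {"grip": 0, "linear": [-0.47, 0.33, 0.13], "delta_rot": [-0.01, -0.005, 0.14]},
  {"grip": 0, "linear": [-0.47, 0.33, 0.13], "delta_rot": [-0.01, -0.005, 0.28]},
  {"grip": 0, "linear": [-0.47, 0.33, 0.13], "delta_rot": [-0.01, -0.005, 0.42]},
  {"grip": 0, "linear": [-0.47, 0.33, 0.13], "delta_rot": [-0.01, -0.005, 0.45]},
  {"grip": 0, "linear": [-0.47, 0.33, 0.13], "delta_rot": [-0.01, -0.005, 0.45]},
  {"grip": 0, "linear": [-0.47, 0.33, 0.13], "delta_rot": [-0.01, -0.005, 0.45]},
])

```text
time: 5.9
ee_pos: [0.5159, 0.1884, 0.0802]
tcp_rot: [-180.0, 0.2, 44.9]
wrist_force: [0.7, 0.8, 0.6]
opening: 0.0857
grasp_force: 0.0
```

```bash
python3 -c "
from h import *
go(.5163,.1888,.081,45)"
```

```text
t 5.9 at [0.5159 0.1884 0.0802] [-180.      0.23   44.9 ] F [0.7 0.8 0.6] open 0.0857 0.0
lin cm [0.04 0.04 0.08] rot [ 0.0028 -0.0029  0.0017]
```

Centred to within 0.5 mm. Next I close on the knob and lift.

Emit:
play_rows([
  {"grip": 255, "linear": [0.04, 0.04, 0.1], "delta_rot": [0.003, -0.003, 0]},
  {"grip": 255, "linear": [0.04, 0.04, 0.1], "delta_rot": [0.003, -0.003, 0]},
  {"grip": 255, "linear": [0.04, 0.04, 0.1], "delta_rot": [0.003, -0.003, 0]},
  {"grip": 255, "linear": [0.04, 0.04, 0.1], "delta_rot": [0.003, -0.003, 0]},
  {"grip": 255, "linear": [0.04, 0.04, 0.1], "delta_rot": [0.003, -0.003, 0]},
  {"grip": 255, "linear": [0.04, 0.04, 0.1], "delta_rot": [0.003, -0.003, 0]},
  {"grip": 255, "linear": [0.04, 0.04, 0.1], "delta_rot": [0.003, -0.003, 0]},
  {"grip": 255, "linear": [0.04, 0.04, 0.1], "delta_rot": [0.003, -0.003, 0]},
], force=40)

```text
time: 6.7
ee_pos: [0.5163, 0.1888, 0.0811]
tcp_rot: [-180.0, -0.0, 45.1]
wrist_force: [0.7, -0.2, 1.7]
opening: 0.0228
grasp_force: 39.2
```

Emit:
play_rows([
  {"grip": 255, "linear": [0, 0, 2.5], "delta_rot": [0, 0, 0]},
  {"grip": 255, "linear": [0, 0, 5], "delta_rot": [0, 0, 0]},
  {"grip": 255, "linear": [-1, -4, 5], "delta_rot": [0, 0, 0]},
  {"grip": 255, "linear": [-2, -9, 5], "delta_rot": [0, 0, 0]},
  {"grip": 255, "linear": [-3, -14, 5], "delta_rot": [0, 0, 0]},
  {"grip": 255, "linear": [-4, -18, 5], "delta_rot": [0, 0, 0]},
  {"grip": 255, "linear": [-5, -22, 5], "delta_rot": [0, 0, 0]},
  {"grip": 255, "linear": [-5.33, -24.4, 4], "delta_rot": [0, 0, 0]},
  {"grip": 255, "linear": [-5.33, -24.4, 3], "delta_rot": [0, 0, 0]},
  {"grip": 255, "linear": [-5.33, -24.4, 1], "delta_rot": [0, 0, 0]},
])

```text
time: 7.7
ee_pos: [0.4634, -0.0557, 0.0914]
tcp_rot: [179.9, -0.1, 45.0]
wrist_force: [0.1, 0.8, -1.0]
opening: 0.0231
grasp_force: 39.3
```

Run:
```python
from h import *
go(.463,-.0552,.049,45)
d=dict(np.load("w2.npz"));C=cloud(d)
m=(np.hypot(C[...,0]-.453,C[...,1]+.056)<.07)&(abs(C[...,2]-.036)<.004);print(rect(C[m]))
p=bot.camera("wrist"); save(p,"w3.png"); C=cloud(p)
m=(np.hypot(C[...,0]-.453,C[...,1]+.056)<.065)&(abs(C[...,2]-.036)<.004);print(rect(C[m]))
```

```text
t 7.7 at [ 0.4634 -0.0557  0.0914] [ 1.7993e+02 -8.0000e-02  4.4980e+01] F [ 0.1  0.8 -1. ] open 0.0231 39.30746555328369
lin cm [-0.04  0.05 -4.24] rot [-0.0002  0.0018  0.0004]
(array([452.9, -55.5]), array([84.9, 68.3]), 3.5)
(array([452.4, -56.3]), array([84.9, 66.6]), 3.5)
```

View pics/w3.png

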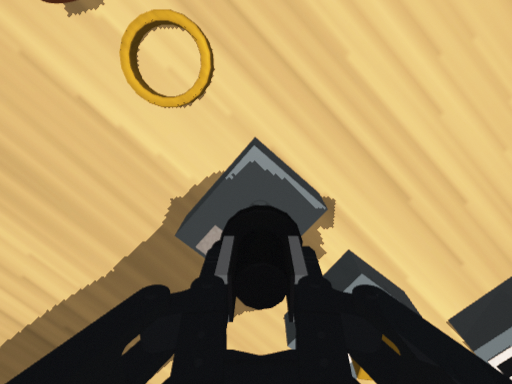

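The cap is held over the disc-label block, whose white label edge shows at (210, 240). The three block fits agree within 1 mm, so I lower it.

Emit:
play_rows([
  {"grip": 255, "linear": [-0.05, 0.03, -1], "delta_rot": [0, 0.002, 0]},
  {"grip": 255, "linear": [-0.05, 0.03, -2], "delta_rot": [0, 0.002, 0]},
  {"grip": 255, "linear": [-0.05, 0.03, -3], "delta_rot": [0, 0.002, 0]},
  {"grip": 255, "linear": [-0.05, 0.03, -3.6], "delta_rot": [0, 0.002, 0]},
  {"grip": 255, "linear": [-0.05, 0.03, -4], "delta_rot": [0, 0.002, 0]},
  {"grip": 255, "linear": [-0.05, 0.03, -4.15], "delta_rot": [0, 0.002, 0]},
  {"grip": 255, "linear": [-0.05, 0.03, -4.15], "delta_rot": [0, 0.002, 0]},
])

```text
time: 8.45
ee_pos: [0.4625, -0.0549, 0.0496]
tcp_rot: [-179.9, 0.1, 45.1]
wrist_force: [0.9, -0.4, -0.6]
opening: 0.0228
grasp_force: 39.4
```

Emit:
play_rows([
  {"grip": 255, "linear": [0, 0, -0.06], "delta_rot": [0, 0, 0]},
  {"grip": 255, "linear": [0, 0, -0.12], "delta_rot": [0, 0, 0]},
  {"grip": 255, "linear": [0, 0, -0.12], "delta_rot": [0, 0, 0]},
])

```text
time: 8.75
ee_pos: [0.4627, -0.055, 0.0491]
tcp_rot: [-180.0, 0.0, 45.1]
wrist_force: [-1.2, 0.4, 4.2]
opening: 0.023
grasp_force: 39.9
```

Seated: contact force at the expected height. Releasing and rising.

Emit:
play_rows([
  {"grip": 0, "linear": [0, 0, 0], "delta_rot": [0, 0, 0]},
  {"grip": 0, "linear": [0, 0, 0], "delta_rot": [0, 0, 0]},
  {"grip": 0, "linear": [0, 0, 0], "delta_rot": [0, 0, 0]},
  {"grip": 0, "linear": [0, 0, 0], "delta_rot": [0, 0, 0]},
  {"grip": 0, "linear": [0, 0, 2], "delta_rot": [0, 0, 0]},
  {"grip": 0, "linear": [0, 0, 6], "delta_rot": [0, 0, 0]},
  {"grip": 0, "linear": [0, 0, 11], "delta_rot": [0, 0, 0.14]},
  {"grip": 0, "linear": [0, 0, 16], "delta_rot": [0, 0, 0.28]},
  {"grip": 0, "linear": [-2, -3, 18], "delta_rot": [0, 0, 0.42]},
  {"grip": 0, "linear": [-4, -6, 18], "delta_rot": [0, 0, 0.56]},
])

```text
time: 9.75
ee_pos: [0.4232, -0.1154, 0.2318]
tcp_rot: [179.8, 0.1, 77.6]
wrist_force: [-0.3, -0.5, -0.2]
opening: 0.0857
grasp_force: 0.0
```

Emit:
play_rows([
  {"grip": 0, "linear": [0, -3, 0], "delta_rot": [0, 0, 0.14]},
  {"grip": 0, "linear": [0, -5, 0], "delta_rot": [0, 0, 0.28]},
  {"grip": 0, "linear": [1, -6, 0], "delta_rot": [0, 0, 0.42]},
  {"grip": 0, "linear": [2, -6, 0], "delta_rot": [0, 0, 0.56]},
  {"grip": 0, "linear": [3, -6.2, 0], "delta_rot": [0, 0, 0.7]},
  {"grip": 0, "linear": [3, -6.2, 0], "delta_rot": [0, 0, 0.84]},
  {"grip": 0, "linear": [3, -6.2, 0], "delta_rot": [0, 0, 0.86]},
  {"grip": 0, "linear": [3, -6.2, 0], "delta_rot": [0, 0, 0.86]},
])

```text
time: 10.55
ee_pos: [0.4523, -0.1769, 0.2282]
tcp_rot: [-179.9, 0.1, 126.3]
wrist_force: [0.1, -0.0, 0.5]
opening: 0.0855
grasp_force: 0.0
```

Run:
```python
from h import *
np.set_printoptions(precision=4,suppress=True)
p=bot.camera("wrist"); save(p,"w4.png"); np.savez("w4.npz",**p); C=cloud(p)
m=(np.hypot(C[...,0]-.453,C[...,1]+.177)<.03)&(C[...,2]>.070)&(C[...,2]<.09)
print("head",np.median(C[m][:,2]),rect(C[m]),m.sum())
R=np.hypot(C[...,0]-.463,C[...,1]+.055)
for z in (.078,.044):
    m=(R<.035)&(abs(C[...,2]-z)<.003)
    if m.sum()>5: c,r=cv2.minEnclosingCircle((C[m][:,:2]*1000).astype(np.float32)); print("cap",z,np.median(C[m][:,2]),np.round(c,1),round(r,1),m.sum())
go(.453,-.1773,.052,126.3)
print(np.round(bot.get_obs()["q"],1))
```

```text
head 0.07933621013121495 (array([ 451.7, -177.1]), array([13.6, 31.4]), 36.4) 497
cap 0.078 0.07860375275036013 [462.  -55.4] 11.8 611
cap 0.044 0.04452706919675589 [462.1 -55.1] 21.9 890
t 10.6 at [ 0.4523 -0.1768  0.2283] [-179.91    0.07  126.25] F [-0.2 -1.4 -0.1] open 0.0852 0.0
lin cm [  0.07  -0.05 -17.63] rot [ 0.002  -0.0005  0.0009]
[-21.3  -3.9   0.8  94.7  -0.1  32.5]
```

View pics/w4.png

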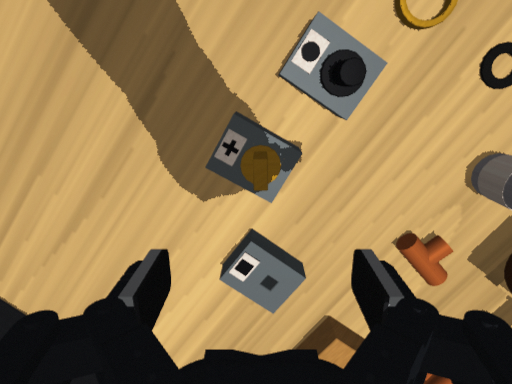

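The picture shows the cap flat on the disc holder at (345, 72), with its disc top at 44.5 mm against an ideal 44, so it is fully seated. The cartridge head is below at (262, 167). Next I descend onto it.

Emit:
play_rows([
  {"grip": 0, "linear": [0, -0.05, -4], "delta_rot": [0.002, 0, 0.001]},
  {"grip": 0, "linear": [0, -0.05, -8], "delta_rot": [0.002, 0, 0.001]},
  {"grip": 0, "linear": [0, -0.05, -12], "delta_rot": [0.002, 0, 0.001]},
  {"grip": 0, "linear": [0, -0.05, -15], "delta_rot": [0.002, 0, 0.001]},
  {"grip": 0, "linear": [0, -0.05, -17], "delta_rot": [0.002, 0, 0.001]},
  {"grip": 0, "linear": [0, -0.05, -17.9], "delta_rot": [0.002, 0, 0.001]},
  {"grip": 0, "linear": [0, -0.05, -17.9], "delta_rot": [0.002, 0, 0.001]},
  {"grip": 0, "linear": [0, -0.05, -17.9], "delta_rot": [0.002, 0, 0.001]},
])

```text
time: 11.4
ee_pos: [0.4529, -0.1776, 0.0505]
tcp_rot: [180.0, 0.1, 126.5]
wrist_force: [0.5, -0.3, -0.3]
opening: 0.0857
grasp_force: 0.0
```

Emit:
play_rows([
  {"grip": 255, "linear": [0, 0, 0], "delta_rot": [0, 0, 0]},
  {"grip": 255, "linear": [0, 0, 0], "delta_rot": [0, 0, 0]},
  {"grip": 255, "linear": [0, 0, 0], "delta_rot": [0, 0, 0]},
  {"grip": 255, "linear": [0, 0, 0], "delta_rot": [0, 0, 0]},
  {"grip": 255, "linear": [0, 0, 0], "delta_rot": [0, 0, 0]},
  {"grip": 255, "linear": [0, 0, 0], "delta_rot": [0, 0, 0]},
  {"grip": 255, "linear": [0, 0, 0], "delta_rot": [0, 0, 0]},
  {"grip": 255, "linear": [0, 0, 0], "delta_rot": [0, 0, 0]},
], force=70)

```text
time: 12.2
ee_pos: [0.4525, -0.1774, 0.0496]
tcp_rot: [-180.0, 0.0, 126.5]
wrist_force: [-0.9, -0.1, 3.4]
opening: 0.013
grasp_force: 69.1
```

Run:
```python
from h import *
go(.5159,.1887,.1,150.6)
```

```text
t 12.2 at [ 0.4525 -0.1774  0.0496] [-179.99    0.    126.5 ] F [-0.9 -0.1  3.4] open 0.013 69.05474781990051
lin cm [ 6.34 36.61  5.04] rot [ 1.000e-04 -0.000e+00  4.206e-01]
```

Emit:
play_rows([
  {"grip": 255, "linear": [0, 0, 2.5], "delta_rot": [0, 0, 0]},
  {"grip": 255, "linear": [0, 0, 6], "delta_rot": [0, 0, 0]},
  {"grip": 255, "linear": [0, 0, 10], "delta_rot": [0, 0, 0]},
  {"grip": 255, "linear": [0, 2, 12], "delta_rot": [0, 0, 0.05]},
  {"grip": 255, "linear": [0.5, 6, 12], "delta_rot": [0, 0, 0.1]},
  {"grip": 255, "linear": [1.5, 10.5, 12], "delta_rot": [0, 0, 0.18]},
  {"grip": 255, "linear": [2.5, 15, 12], "delta_rot": [0, 0, 0.26]},
  {"grip": 255, "linear": [3.5, 19.5, 12], "delta_rot": [0, 0, 0.34]},
  {"grip": 255, "linear": [4.5, 24, 12], "delta_rot": [0, 0, 0.42]},
  {"grip": 255, "linear": [5.3, 28, 12], "delta_rot": [0, 0, 0.42]},
])

```text
time: 13.2
ee_pos: [0.5052, 0.1047, 0.1686]
tcp_rot: [-179.9, -0.1, 150.8]
wrist_force: [0.9, -0.1, -3.1]
opening: 0.0126
grasp_force: 68.7
```

Run:
```python
from h import *
np.set_printoptions(precision=4,suppress=True)
go(.5159,.1887,.135,150.6)
p=bot.camera("wrist"); save(p,"w5.png"); np.savez("w5.npz",**p); C=cloud(p)
R=np.hypot(C[...,0]-.516,C[...,1]-.1887)
m=(R<.042)&(abs(C[...,2]-.0685)<.004);print("valve",rect(C[m]),m.sum())
e=bot.get_obs()["ee_pos"];
m=(np.hypot(C[...,0]-e[0],C[...,1]-e[1])<.03)&(abs(C[...,2]-(e[2]+.030))<.005);print("head",rect(C[m]),m.sum(),e)
```

```text
t 13.2 at [0.5052 0.1047 0.1686] [-179.94   -0.05  150.75] F [ 0.9 -0.1 -3.1] open 0.0126 68.73523950576782
lin cm [ 1.07  8.4  -3.36] rot [ 0.0004 -0.0013 -0.0026]
valve (array([515.6, 188.6]), array([56.9, 56.4]), 60.8) 4452
head (array([502.1, 103. ]), array([34.5, 33.5]), 30.3) 2927 [0.506  0.1092 0.1681]
```

View pics/w5.png

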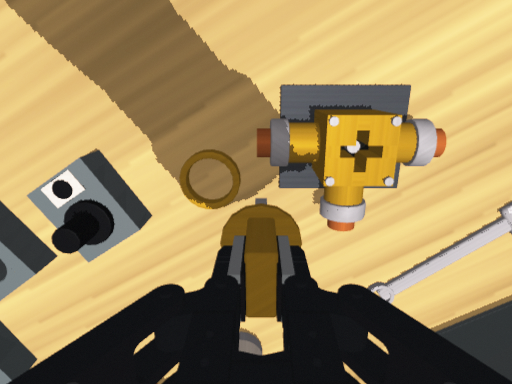

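The picture shows the open valve with its plus-shaped hole at (360, 152), aligned with the held head at (262, 260). The cap is still seated at (87, 222). The next move is to hover over the socket.

Emit:
play_rows([
  {"grip": 255, "linear": [0.5, 4, -1], "delta_rot": [0, 0, 0]},
  {"grip": 255, "linear": [1, 7.5, -3], "delta_rot": [0, 0, 0]},
  {"grip": 255, "linear": [1.04, 8.6, -4.2], "delta_rot": [0, 0, 0]},
  {"grip": 255, "linear": [1.04, 8.6, -4.4], "delta_rot": [0, 0, 0]},
  {"grip": 255, "linear": [1.04, 8.6, -4.4], "delta_rot": [0, 0, 0]},
  {"grip": 255, "linear": [1.04, 8.6, -4.4], "delta_rot": [0, 0, 0]},
])

```text
time: 13.85
ee_pos: [0.516, 0.1875, 0.126]
tcp_rot: [-180.0, 0.0, 150.5]
wrist_force: [-0.4, 0.2, -2.8]
opening: 0.0129
grasp_force: 69.6
```

Run:
```python
from h import *
np.set_printoptions(precision=4,suppress=True)
p=bot.camera("wrist"); save(p,"w6.png"); np.savez("w6.npz",**p); C=cloud(p)
go(.5159,.1887,.112,150.7)
o=bot.get_obs(); e=o["ee_pos"]; a=np.radians(o["tcp_rot"][2])
P=C-e; X=P[...,0]*np.cos(a)+P[...,1]*np.sin(a); Y=-P[...,0]*np.sin(a)+P[...,1]*np.cos(a)
m=(abs(X)<.035)&(abs(Y)<.006)&(abs(P[...,2]-.0294)<.003)
print("head top z",np.median(P[m][:,2]) if m.any() else 0,"X range mm",np.percentile(X[m],[0,1,50,99,100])*1e3,"Y",np.percentile(Y[m],[1,99])*1e3,m.sum())
f=(np.hypot(X,Y)<.03)&(abs(P[...,2]+.0086)<.002)
print("flange X max",X[f].max()*1e3,X[f].min()*1e3,"Y",Y[f].min()*1e3,Y[f].max()*1e3,f.sum())
R=np.hypot(C[...,0]-.516,C[...,1]-.1887)
m=(R<.042)&(abs(C[...,2]-.0685)<.004);print("valve",rect(C[m]),m.sum())
```

```text
t 13.9 at [0.5161 0.1876 0.1262] [179.98   0.04 150.49] F [ 0.2 -0.3 -2.6] open 0.0126 69.59651470184326
lin cm [-0.02  0.11 -1.42] rot [0.     0.0007 0.0037]
head top z 0.0297164039500476 X range mm [-15.7349 -14.9792   2.0658  16.0678  16.5306] Y [-5.8369  5.8624] 1932
flange X max 21.917766731244775 -1.557532043110441 Y -21.5526836178793 21.938977598972723 1594
valve (array([513.6, 189.5]), array([56.2, 52.7]), 60.3) 3286
```

View pics/w6.png

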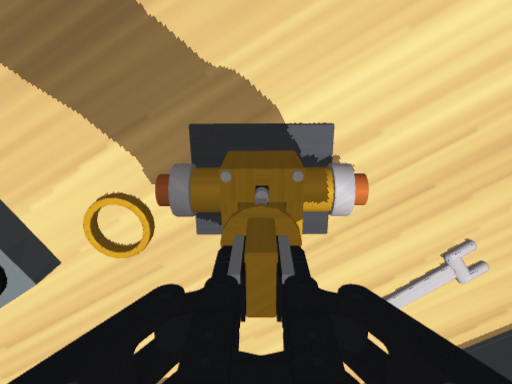

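The cartridge is centred on the fingers and over the valve, with the mouth showing at (262, 193). I correct 1.1 mm in y and enter the mouth slowly.

Emit:
play_rows([
  {"grip": 255, "linear": [-0.02, 0.11, -0.7], "delta_rot": [0, 0, 0.004]},
  {"grip": 255, "linear": [-0.02, 0.11, -1.2], "delta_rot": [0, 0, 0.004]},
  {"grip": 255, "linear": [-0.02, 0.11, -1.5], "delta_rot": [0, 0, 0.004]},
  {"grip": 255, "linear": [-0.02, 0.11, -1.8], "delta_rot": [0, 0, 0.004]},
  {"grip": 255, "linear": [-0.02, 0.11, -2], "delta_rot": [0, 0, 0.004]},
  {"grip": 255, "linear": [-0.02, 0.11, -2], "delta_rot": [0, 0, 0.004]},
])

```text
time: 14.5
ee_pos: [0.5154, 0.1897, 0.105]
tcp_rot: [-180.0, -0.0, 150.8]
wrist_force: [-0.1, -0.6, -2.3]
opening: 0.013
grasp_force: 69.7
```

Emit:
play_rows([
  {"grip": 255, "linear": [0.03, -0.06, -0.4], "delta_rot": [0, 0, 0]},
  {"grip": 255, "linear": [0.03, -0.06, -0.8], "delta_rot": [0, 0, 0]},
  {"grip": 255, "linear": [0.03, -0.06, -1.2], "delta_rot": [0, 0, 0]},
  {"grip": 255, "linear": [0.03, -0.06, -1.4], "delta_rot": [0, 0, 0]},
  {"grip": 255, "linear": [0.03, -0.06, -1.4], "delta_rot": [0, 0, 0]},
])

```text
time: 15.0
ee_pos: [0.5156, 0.189, 0.0908]
tcp_rot: [-179.9, -0.0, 150.8]
wrist_force: [0.8, -0.4, -2.1]
opening: 0.0131
grasp_force: 69.7
```

Sliding freely. Now I press against the spring to flange contact, expected at a TCP z of about 0.0816.

Emit:
play_rows([
  {"grip": 255, "linear": [0, 0, -0.3], "delta_rot": [0, 0, 0]},
  {"grip": 255, "linear": [0, 0, -0.6], "delta_rot": [0, 0, 0]},
  {"grip": 255, "linear": [0, 0, -0.8], "delta_rot": [0, 0, 0]},
  {"grip": 255, "linear": [0, 0, -0.9], "delta_rot": [0, 0, 0]},
  {"grip": 255, "linear": [0, 0, -0.95], "delta_rot": [0, 0, 0]},
  {"grip": 255, "linear": [0, 0, -0.95], "delta_rot": [0, 0, 0]},
], force=110)

```text
time: 15.6
ee_pos: [0.5161, 0.1892, 0.0825]
tcp_rot: [180.0, 0.0, 150.8]
wrist_force: [-2.5, -1.2, 6.0]
opening: 0.012
grasp_force: 109.9
```

Emit:
play_rows([
  {"grip": 255, "linear": [0, 0, -0.1], "delta_rot": [0, 0, 0]},
  {"grip": 255, "linear": [0, 0, -0.15], "delta_rot": [0, 0, 0]},
  {"grip": 255, "linear": [0, 0, -0.15], "delta_rot": [0, 0, 0]},
])

```text
time: 15.9
ee_pos: [0.5162, 0.1892, 0.0817]
tcp_rot: [180.0, 0.0, 150.8]
wrist_force: [-4.0, -1.7, 10.1]
opening: 0.0124
grasp_force: 110.5
```

Emit:
play_rows([
  {"grip": 255, "linear": [0, 0, -0.07], "delta_rot": [0, 0, 0]},
  {"grip": 255, "linear": [0, 0, -0.07], "delta_rot": [0, 0, 0]},
  {"grip": 255, "linear": [0, 0, -0.07], "delta_rot": [0, 0, 0]},
])

```text
time: 16.2
ee_pos: [0.5162, 0.1892, 0.0817]
tcp_rot: [179.9, 0.1, 150.8]
wrist_force: [-7.1, -2.0, 14.0]
opening: 0.0124
grasp_force: 111.3
```

Emit:
play_rows([
  {"grip": 255, "linear": [-0.05, -0.02, -0.05], "delta_rot": [0, 0, 0]},
  {"grip": 255, "linear": [-0.05, -0.02, -0.05], "delta_rot": [0, 0, 0]},
  {"grip": 255, "linear": [-0.05, -0.02, -0.05], "delta_rot": [0, 0, 0]},
])

```text
time: 16.5
ee_pos: [0.5161, 0.1892, 0.0816]
tcp_rot: [179.9, 0.1, 150.8]
wrist_force: [-4.4, -1.2, 17.9]
opening: 0.0125
grasp_force: 111.6
```

Run:
```python
from h import *
p=bot.camera("wrist"); save(p,"w7.png"); C=cloud(p)
go(.516,.1889,.0816,150.8)
R=np.hypot(C[...,0]-.516,C[...,1]-.189)
n=np.hypot(C[...,0]-.4627,C[...,1]+.055)
for lo,hi in((.066,.0705),(.0705,.079),(.104,.118)):
    m=(R<.03)&(C[...,2]>lo)&(C[...,2]<hi); print(lo,hi,m.sum(),np.median(C[m][:,2]) if m.any() else 0)
```

```text
t 16.55 at [0.5162 0.1892 0.0817] [1.7988e+02 1.2000e-01 1.5079e+02] F [-4.7 -1.2 16.7] open 0.0123 111.55274033546448
lin cm [-0.02 -0.03 -0.01] rot [-0.0009  0.0028  0.0001]
0.066 0.0705 2534 0.06861679367133082
0.0705 0.079 1741 0.07355868059817477
0.104 0.118 3173 0.11144394733645437
```

View pics/w7.png

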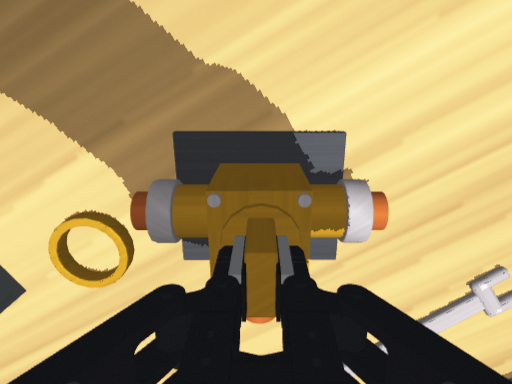

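The picture shows the flange flat on the valve top at (262, 215). Its top is 4.9 mm above the valve by depth, against a 5 mm flange, so it is fully home and still pressed. Handing in.

```bash
python3 -c "
from workcell import bot
print(bot.job_done())"
```

```text
the job is handed in; nothing more can be done
None
```

I handed the job in at about 16.6 s: the dust cap sits fully down in the round-disc holder, and the cartridge is in the valve with its flange down, still gripped and pressed against the spring; no verdict was shown.

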